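# Reset the controller and snap its battery cover home

### The job

The batteries of the yellow controller have just been changed. Take the blue stylus out of its wooden stand and use its tip to push the red recessed reset button all the way in, let the button come back out, then use the same stylus to press the loose dark battery cover down until it snaps fully home all round. Finish there, still gripping the stylus and still pressing firmly on the closed cover with it, and leave the glue jar, the tape roll and the wood offcut alone.

Things in the scene. Friction and masses are not known exactly. Their poses are not given: they have to be found in the camera images.
- stylus_mid (a point): centre of the loose stylus's blue handle, 16 x 16 mm in section, 70 mm long (35 mm above and below this point). Below the handle a steel shaft 8 mm in diameter, 45 mm long, round-ended: its tip lies 80 mm below this point. It stands upright, tip down, shaft in the stand's hole: lift it straight up 50 mm to clear. x, y square to the handle's faces, z up the stylus. 40 g
- stand: wooden stand holding the stylus at the start, fixed, 70 x 70 mm, 50 mm high, with a 12 mm round hole; origin at the centre of its underside. Stand and glue jar may have changed places (one left, one right of the controller)
- case: yellow controller case lying on its face, fixed to the table, 140 x 96 mm and 45 mm high; origin at the centre of its underside, x along its length. The reset button is in a round well 18 mm in diameter centred 46 mm towards its +x end; the battery bay is centred 20 mm towards its -x end
- button_top (a point): centre of the top of the red reset button (14 mm in diameter), 7 mm below the case's upper face in its well, when not pressed. It goes straight down
- reset_button (a joint): travel of the reset button in m: 0 out, 0.004 all the way in; a spring pushes it out again, about 4 N holds it all the way in
- bay_top (a point): point of the case at the centre of the battery bay, level with the case's upper face (45 mm above the table)
- cover_pad (a point): top centre of the loose cover, on its white press pad (28 mm across). Dark plate 80 x 70 x 4 mm, skirt in the bay, resting on sprung detents 9.5 mm above the case. Pressed at the pad it resists with 10 to 17 N, then the force suddenly drops, often twice: one side snaps, then the other. Home, the plate lies flat on the case, this point 6 mm above its face, 9.5 mm lower. z up, x along the case
- glue_jar: round glue jar, 66 mm in diameter, 100 mm high, orange lid, loose; origin at the centre of its underside
- tape: roll of blue tape lying flat, 96 mm in diameter, 24 mm high, loose; origin at the centre of its underside
- offcut: wood offcut 120 x 45 x 20 mm, loose; origin at the centre of its underside
Things that resemble listed ones, but are neither listed nor needed, are in the scene too. What is shaped like the part that bears cover_pad but green or pink is not meant.

How it is judged:
By the outcome, as a careful person would: the job done as asked, in the order asked, and still so for the second after the job is handed in, while the arm keeps its last pose, push and grip.
It also fails if it takes over 42 s, if anything falls off the work surface, if the arm or the gripper's body presses on something with over 40 N, if the wrist force passes 120 N, or if a joint passes its speed limit or range.

### The arm

A 6-joint arm with a two-finger parallel gripper is mounted at the origin on the work surface. World frame = base frame: x ahead of the robot, y to its left, z up, the work surface at z = 0. Lengths are in m, angles in degrees, forces in N, time in s.
With the tool pointing down it reaches from about 0.375 to 0.9 m from the base axis. Payload 3.1 kg.
Tool frame: the origin (TCP) lies midway between the tips of the shut fingers; the grasp point (between the pads) lies 19 mm behind it; z points along the fingers, y is the line along which they close (so a half turn about z gives the same grasp; the last joint's range is limited). The gripper opens to 87 mm and grips with 3 to 60 N. Pads are 19 mm wide; open, the fingers measure 117 mm over their backs; the gripper's body (75 mm by 190 mm) begins 51 mm behind the grasp point.
Start: joints at [-78.295, 30.224, 82.088, -0, 67.689, -10.227], TCP at [0.233, -0.58, 0.223] pointing down, gripper open.
Joint ranges: [-176.69, 176.69], [-43.24, 126.21], [12.49, 139.97], [-82, 262], [0, 151.66], [-163.58, 163.58]. Speed limits (degrees/s): [159.86, 159.86, 180, 180, 180, 180].

### API

Orientations are given as a 3x3 rotation matrix whose columns are the frame's x, y, z axes.
In Python, from rig import read_state, capture, camera_info, hand_in gives the robot as it stands.
- The arm moves only by the tool drive_tool, never from a script. Its argument "motion" is a list of rows, each a list of 2 entries, a list of its own where there are three numbers: the shift along the tool's x, y, z in mm, then the turn, a rotation vector about the tool's x, y, z in rad. A call has 1 to 5 rows; each row shifts and turns the commanded pose from where the row before left it, along the tool's axes as they then stand; what a row does not reach is not made up. A row lasts 1/10 s, in which the tool goes at most 50 mm and 8.59 degrees, less where a joint would pass 70% of its speed; a pose out of reach is approached as far as the arm can. A call is refused whole if a number of a shift passes 50 or a number of a turn 0.15, either way. A call with a gripper value outside its range is refused whole. "gripper" is the opening, from 0 (shut) to 1 (fully open), set as the call begins (left out, the last holds). The fingers move at their own pace and stop on an object; the grip force is fixed at half the most. Time passes only in rows, so rows that do not move let the fingers close. It gives the time, the measured TCP pose, the force, the opening and the grip force at its end, in the units of the state.
- read_state(): the state, without advancing time (a new reading comes with each control period).
- capture(name): name is "scene" or "top"; returns the picture (400x640x3 uint8, red, green, blue); there is no depth.
- camera_info(name): a dict with "fovy" (degrees; the focal length in pixels is half the picture's height over the tangent of half this angle, whatever the lens; pixels are square), "cx", "cy" (the principal point, pixels), "xyz" and "orientation" of the camera in the world. Camera axes: x right, y down, z forward; pixel columns grow to the right and rows downward; lengths in m; the calibration is good to about 2 mm. A picture is of the moment at which its call begins. camera_info takes no time and is no camera call.
- hand_in(): hands the job in; it is judged then, once.
The state is a dict: "time_s": time; "joint_positions": joint angles; "qvel": joint speeds; "tau": joint torques, N m; "position": TCP position; "tcp_rot": TCP orientation; "force": force on the tool from outside, world axes, zero at the start; "moment": the same for the moment, N m; "opening": opening from 0.0 (shut) to 1.0 (fully open); "grasp_force": force on a finger pad.
Only numpy, scipy, OpenCV 4.12 (cv2) and the standard library are available. Lean on these libraries where they do the work, as an engineer would, in place of code of your own. Each camera call takes 0.05 s, during which the arm holds its last target. There are 200 camera calls.

## Working session

There is one attempt and no reset: what is moved stays moved. The work goes in short steps, Python scripts to look and compute and a tool call to move; the robot and the scene stay as the last step left them, time stands still between calls to the robot, and variables do not carry over. Pictures are saved under pics/ and viewed, at most 10 in all, crops included, and the job is handed in when it is done.

Besides the shell and the picture viewer there is one more tool, called after "Emit:" by a JSON object that holds its "name" and its "arguments", one argument or row to a line. drive_tool: Moves the arm, as the interface text tells. Its arguments: {"type":"object","properties":{"motion":{"type":"array","items":{"type":"array"}},"gripper":{"type":"number"}},"required":["motion"]}

```bash
mkdir -p pics; python3 - <<'E'
from rig import *
import cv2
for n in("scene","top"):
    cv2.imwrite(f"pics/{n}0.png",capture(n)[:,:,::-1]); print(n,camera_info(n))
s=read_state(); print(s["time_s"],s["position"],s["tcp_rot"],s["force"],s["opening"])
E
```

```text
scene {'fovy': 50.778459601986796, 'cx': 318.89688386992987, 'cy': 202.1402309174498, 'xyz': array([1.1138472 , 0.39653582, 0.68587782]), 'orientation': array([[-0.58505814,  0.54265791, -0.60268514],
       [ 0.81077802,  0.37433203, -0.45001615],
       [-0.01860047, -0.75192947, -0.6589811 ]])}
top {'fovy': 48.63362071550527, 'cx': 325.5132714482035, 'cy': 202.78224164710738, 'xyz': array([0.49612942, 0.010293  , 0.91089382]), 'orientation': array([[ 0.01512657, -0.99553115,  0.09321439],
       [-0.99939801, -0.01796435, -0.02968008],
       [ 0.03122198, -0.09270931, -0.99520358]])}
0.1 [ 0.23332497 -0.57908501  0.22168541] [[ 9.27632440e-01  3.73494169e-01 -4.02779864e-04]
 [ 3.73494229e-01 -9.27630519e-01  1.91858422e-03]
 [ 3.42949122e-04 -1.93017691e-03 -9.99998078e-01]] [-0.66776535 -0.47502173  0.29552752] 1.002951387360131
```

View pics/scene0.png

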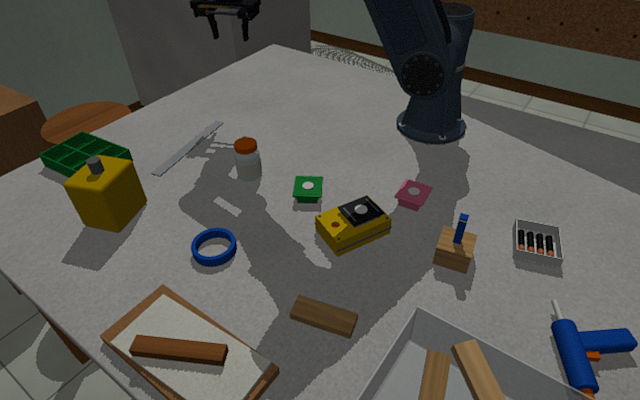

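View pics/top0.png

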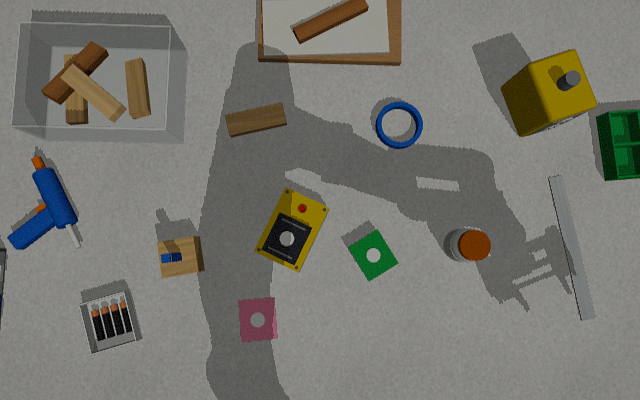

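The scene view shows the yellow case at about (353,223), with a dark cover that has a white pad at (361,209). The stand with the blue stylus is at (457,245) and the glue jar at (247,160). In the top view:
- **Pads:** the dark cover's pad is at (287,239), and the green (373,255) and pink (257,320) look-alikes are lying on the table. The dark one on the yellow case fits the description.
- **Button:** red, at (302,208).
- **Stylus:** at (171,258) in the wooden stand at (181,257). The other blue items, the glue gun (55,200) and the tape (399,124), don't fit.

```bash
cat > h.py <<'E'
import numpy as np, cv2
from rig import *
def ray(n,u,v):
    c=camera_info(n); f=200/np.tan(np.radians(c["fovy"]/2))
    d=c["orientation"]@np.array([(u-c["cx"])/f,(v-c["cy"])/f,1]); return np.array(c["xyz"]),d
def plane(n,u,v,z):
    o,d=ray(n,u,v); return o+d*(z-o[2])/d[2]
def tri(a,b):
    (o1,d1),(o2,d2)=ray("scene",*a),ray("top",*b)
    t=np.linalg.lstsq(np.c_[d1,-d2],o2-o1,rcond=None)[0]
    p,q=o1+t[0]*d1,o2+t[1]*d2; return (p+q)/2,np.linalg.norm(p-q)
def proj(n,p):
    c=camera_info(n); f=200/np.tan(np.radians(c["fovy"]/2))
    q=c["orientation"].T@(np.array(p)-c["xyz"]); return f*q[:2]/q[2]+[c["cx"],c["cy"]]
def blob(im,box,kind):
    x0,y0,x1,y1=box; h=cv2.cvtColor(im[y0:y1,x0:x1],cv2.COLOR_RGB2HSV); H,S,V=[h[...,i].astype(int) for i in range(3)]
    m={"red":((H<8)|(H>172))&(S>150)&(V>80),"white":(S<70)&(V>110),"blue":(H>100)&(H<125)&(S>130)&(V>40),
       "yellow":(H>18)&(H<34)&(S>150)&(V>60),"wood":(H>8)&(H<22)&(S>70)&(V>60),"dark":(V<60)}[kind].astype(np.uint8)
    n,l,st,ce=cv2.connectedComponentsWithStats(m); k=1+np.argmax(st[1:,4])
    c=max(cv2.findContours((l==k).astype(np.uint8),0,1)[0],key=cv2.contourArea)
    return ce[k]+[x0,y0],int(st[k,4]),c.reshape(-1,2)+[x0,y0]
E
python3 - <<'E'
from h import *
T=cv2.imread("pics/top0.png")[:,:,::-1].copy(); S=cv2.imread("pics/scene0.png")[:,:,::-1].copy()
B={"red":((285,195,320,222),(320,212,350,240)),"white":((275,228,300,250),(350,200,372,217)),"blue":((155,245,195,270),(445,205,475,250)),"wood":((150,230,210,285),(430,220,480,275)),"yellow":((250,180,335,275),(310,190,400,260))}
R={}
for k,(bt,bs) in B.items():
    a,b=blob(T,bt,k),blob(S,bs,k); R[k]=(a,b)
    p,e=tri(b[0],a[0]); print(k,a[0].round(1),a[1],b[0].round(1),b[1],p.round(4),round(e,4))
print("red z.038",plane("top",*R["red"][0][0],.038),plane("scene",*R["red"][1][0],.038))
print("pad z.0605",plane("top",*R["white"][0][0],.0605),plane("scene",*R["white"][1][0],.0605))
for k,z in(("yellow",.045),("wood",.05),("blue",.12)):
    w=np.array([plane("top",u,v,z)[:2] for u,v in R[k][0][2]],np.float32)
    print(k,cv2.minAreaRect(w*1000))
print(R["blue"][0][2].tolist()); print(R["blue"][1][2].tolist())
a=cv2.resize(T[180:290,145:335],None,fx=4,fy=4,interpolation=2)[:, :, ::-1]
b=cv2.resize(S[185:275,310:485],None,fx=4,fy=4,interpolation=2)[:, :, ::-1]
cv2.imwrite("pics/cropT.png",a);cv2.imwrite("pics/cropS.png",b)
E
```

```text
red [301.7 208.1] 33 [334.8 225.6] 9 [0.5667 0.0305 0.0408] 0.0014
white [286.4 238.2] 143 [357.2 206.7] 18 [0.5087 0.0547 0.0657] 0.0084
blue [165.5 257.8] 78 [459.2 232.1] 157 [0.4699 0.2726 0.0808] 0.0135
wood [179.5 255.9] 1255 [456. 244.] 864 [0.469  0.2659 0.0401] 0.0013
yellow [295.  222.7] 1921 [345.3 228.7] 1500 [0.5397 0.0428 0.016 ] 0.0044
red z.038 [0.56650341 0.03118088 0.038     ] [0.56468703 0.02832829 0.038     ]
pad z.0605 [0.50653656 0.05858614 0.0605    ] [0.50601153 0.04831974 0.0605    ]
yellow ((525.068603515625, 50.22691345214844), (95.872802734375, 139.64602661132812), 65.35991668701172)
wood ((469.00860595703125, 262.4715270996094), (70.4441146850586, 79.35680389404297), 9.873993873596191)
blue ((468.2424011230469, 266.2579345703125), (14.402328491210938, 15.873991966247559), 10.38511848449707)
[[169, 253], [168, 254], [167, 254], [166, 254], [165, 254], [164, 254], [163, 254], [162, 255], [161, 255], [161, 256], [161, 257], [161, 258], [161, 259], [162, 260], [162, 261], [162, 262], [163, 262], [164, 262], [165, 262], [166, 261], [167, 261], [168, 261], [169, 261], [170, 261], [170, 260], [170, 259], [170, 258], [170, 257], [169, 256], [169, 255], [169, 254]]
[[459, 221], [459, 222], [458, 223], [458, 224], [458, 225], [458, 226], [457, 227], [457, 228], [457, 229], [456, 230], [456, 231], [456, 232], [456, 233], [455, 234], [455, 235], [455, 236], [455, 237], [454, 238], [454, 239], [454, 240], [453, 241], [454, 241], [455, 242], [456, 242], [457, 242], [458, 243], [459, 243], [460, 242], [460, 241], [460, 240], [460, 239], [461, 238], [461, 237], [461, 236], [462, 235], [462, 234], [462, 233], [462, 232], [463, 231], [463, 230], [463, 229], [464, 228], [464, 227], [464, 226], [465, 225], [465, 224], [465, 223], [464, 223], [463, 223], [462, 222], [461, 222], [460, 222]]
```

View pics/cropT.png

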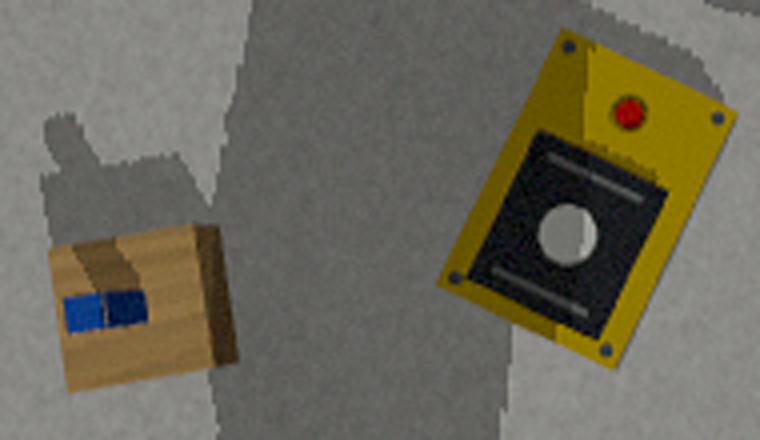

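View pics/cropS.png

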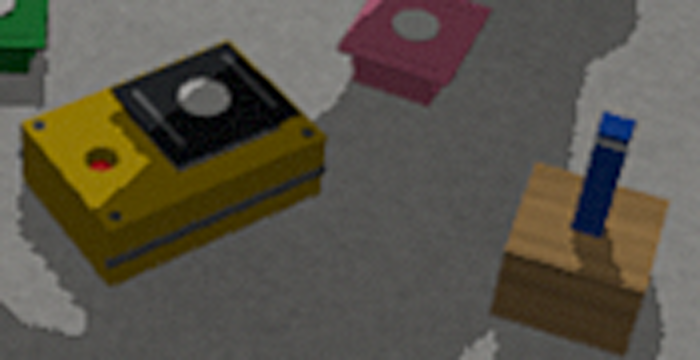

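The crops confirm both. The dark cover with the white pad sits on the yellow case, pad at top (287,239) and scene (361,209). The blue handle stands upright in the stand, its lit top face at top (166,258) and scene (464,216).

```bash
cat >> h.py <<'E'
def go(target,R=None):
    s=read_state(); R=np.array(s["tcp_rot"]) if R is None else R
    d=R.T@(np.array(target)-s["position"])*1000; return d.round(1)
def yaw():
    R=np.array(read_state()["tcp_rot"]); return np.degrees(np.arctan2(R[1,0],R[0,0]))
E
python3 - <<'E'
from h import *
print("handle top",tri((464.1,216.1),(165.6,258)))
print("pad",tri((360.9,209.1),(286.9,238.6)))
for z in(.12,.115): print(plane("top",165.6,258,z),plane("scene",464.1,216.1,z))
c,s=np.cos(np.radians(10.4)),np.sin(np.radians(10.4))
R=np.array([[c,s,0],[s,-c,0],[0,0,-1]])
print(yaw(),go([.48,-.2,.22],R)); print(R.T@np.array([-.012,.466,0])*1000)
E
```

```text
handle top (array([0.46775036, 0.26647733, 0.11864466]), np.float64(6.283856798491587e-05))
pad (array([0.50571359, 0.05789555, 0.0579248 ]), np.float64(0.00011185044921967998))
[0.46781268 0.26600928 0.12      ] [0.4692703 0.2668128 0.12     ]
[0.46763366 0.26762591 0.115     ] [0.46357493 0.26566659 0.115     ]
21.931278862921236 [ 311.1 -328.3    1.7]
[  72.31906404 -460.51053514    0.        ]
```

Emit:
{"name": "drive_tool", "arguments": {
  "motion": [
    [[0,0,0],[0,0,0.1]],
    [[0,0,0],[0,0,0.1]]
  ]
}}

```text
time_s: 0.3
position: [0.2334, -0.5793, 0.2219]
tcp_rot: [[0.984, 0.178, -0.0], [0.178, -0.984, 0.001], [-0.0, -0.001, -1.0]]
force: [0.4, 0.2, -0.6]
opening: 1.001
grasp_force: 0.0
```

Emit:
{"name": "drive_tool", "arguments": {
  "motion": [
    [[34,-36,0],[0,0,0]],
    [[34,-36,0],[0,0,0]],
    [[34,-36,0],[0,0,0]],
    [[34,-36,0],[0,0,0]],
    [[34,-36,0],[0,0,0]]
  ]
}}

```text
time_s: 0.8
position: [0.3685, -0.3699, 0.2222]
tcp_rot: [[0.983, 0.181, -0.0], [0.181, -0.983, 0.001], [-0.0, -0.001, -1.0]]
force: [1.8, -0.1, -0.1]
opening: 0.999
grasp_force: 0.0
```

Emit:
{"name": "drive_tool", "arguments": {
  "motion": [
    [[34,-36,0],[0,0,0]],
    [[34,-36,0],[0,0,0]],
    [[34,-36,0],[0,0,0]],
    [[34,-36,0],[0,0,0]],
    [[7,-48,0],[0,0,0]]
  ]
}}

```text
time_s: 1.3
position: [0.4773, -0.1564, 0.2227]
tcp_rot: [[0.983, 0.182, 0.004], [0.182, -0.983, -0.002], [0.004, 0.003, -1.0]]
force: [0.4, 0.7, 0.2]
opening: 0.999
grasp_force: 0.0
```

Emit:
{"name": "drive_tool", "arguments": {
  "motion": [
    [[7,-48,0],[0,0,0]],
    [[7,-48,0],[0,0,0]],
    [[7,-48,0],[0,0,0]],
    [[7,-48,0],[0,0,0]],
    [[7,-48,0],[0,0,0]]
  ]
}}

```text
time_s: 1.8
position: [0.4638, 0.0872, 0.2224]
tcp_rot: [[0.983, 0.182, -0.0], [0.182, -0.983, 0.0], [-0.0, -0.0, -1.0]]
force: [2.0, -0.0, 0.3]
opening: 0.999
grasp_force: 0.0
```

Emit:
{"name": "drive_tool", "arguments": {
  "motion": [
    [[7,-48,0],[0,0,0]],
    [[7,-48,0],[0,0,0]],
    [[0,0,0],[0,0,0]],
    [[0,0,0],[0,0,0]]
  ]
}}

```text
time_s: 2.2
position: [0.46, 0.1832, 0.2222]
tcp_rot: [[0.983, 0.185, -0.001], [0.185, -0.983, -0.001], [-0.001, 0.0, -1.0]]
force: [-0.3, -0.4, -0.3]
opening: 1.004
grasp_force: 0.0
```

```bash
python3 - <<'E'
from h import *
s=read_state();print(s["position"],s["time_s"],yaw(),go([.468,.266,.066]),s["force"])
E
```

```text
[0.46003789 0.1832293  0.22221315] 2.2 10.670503291461426 [ 23.3 -79.9 156.2] [-0.25205466 -0.4070621  -0.31603121]
```

Emit:
{"name": "drive_tool", "arguments": {
  "motion": [
    [[11.5,-40,0],[0,0,0]],
    [[11.5,-40,0],[0,0,0]],
    [[0,0,40],[0,0,0]],
    [[0,0,40],[0,0,0]],
    [[0,0,0],[0,0,0]]
  ]
}}

```text
time_s: 2.7
position: [0.4652, 0.2622, 0.138]
tcp_rot: [[0.984, 0.18, -0.012], [0.18, -0.984, -0.004], [-0.012, 0.002, -1.0]]
force: [-1.0, -0.1, 0.5]
opening: 1.002
grasp_force: 0.0
```

```bash
python3 - <<'E'
from h import *
T,S=capture("top"),capture("scene")
s=read_state();print(s["position"],yaw(),go([.468,.266,.066]))
a=cv2.resize(T[200:310,110:240],None,fx=3,fy=3);b=cv2.resize(S[150:280,400:530],None,fx=3,fy=3)[:330]
cv2.imwrite("pics/g1.png",np.hstack([a,b])[:,:,::-1])
E
```

```text
[0.46900864 0.26361621 0.14236793] 10.344207648161056 [-0.4 -2.6 76.4]
```

View pics/g1.png

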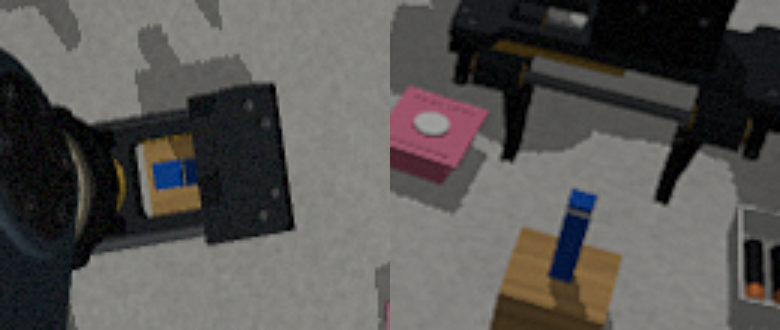

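The fingers straddle the stylus, with the handle top centred between them at crop (580,200). Next I descend and close.

Emit:
{"name": "drive_tool", "arguments": {
  "motion": [
    [[0,-2.5,25],[0,0,0]],
    [[0,0,25],[0,0,0]],
    [[0,0,15],[0,0,0]],
    [[0,0,10],[0,0,0]],
    [[0,0,0],[0,0,0]]
  ]
}}

```text
time_s: 3.3
position: [0.4693, 0.2671, 0.0682]
tcp_rot: [[0.984, 0.181, 0.001], [0.181, -0.984, 0.0], [0.001, -0.0, -1.0]]
force: [0.4, -0.1, -0.2]
opening: 1.001
grasp_force: 0.0
```

Emit:
{"name": "drive_tool", "arguments": {
  "motion": [
    [[0,0,0],[0,0,0]],
    [[0,0,0],[0,0,0]],
    [[0,0,0],[0,0,0]],
    [[0,0,0],[0,0,0]],
    [[0,0,0],[0,0,0]]
  ],
  "gripper": 0.0
}}

```text
time_s: 3.8
position: [0.4685, 0.2677, 0.0679]
tcp_rot: [[0.983, 0.182, 0.001], [0.182, -0.983, 0.0], [0.001, -0.0, -1.0]]
force: [-0.1, 0.3, 0.4]
opening: 0.63
grasp_force: 0.0
```

Emit:
{"name": "drive_tool", "arguments": {
  "motion": [
    [[0,0,0],[0,0,0]],
    [[0,0,0],[0,0,0]],
    [[0,0,0],[0,0,0]],
    [[0,0,0],[0,0,0]],
    [[0,0,0],[0,0,0]]
  ]
}}

```text
time_s: 4.3
position: [0.4683, 0.2676, 0.0675]
tcp_rot: [[0.983, 0.182, -0.0], [0.182, -0.983, -0.0], [-0.0, 0.0, -1.0]]
force: [0.2, -1.2, -0.5]
opening: 0.18
grasp_force: 30.0
```

Emit:
{"name": "drive_tool", "arguments": {
  "motion": [
    [[0,0,-10],[0,0,0]],
    [[0,0,-20],[0,0,0]],
    [[0,0,-25],[0,0,0]],
    [[0,0,-30],[0,0,0]],
    [[0,0,0],[0,0,0]]
  ]
}}

```text
time_s: 4.8
position: [0.4712, 0.2686, 0.1568]
tcp_rot: [[0.983, 0.182, 0.009], [0.182, -0.983, 0.003], [0.009, -0.001, -1.0]]
force: [0.5, -0.3, -0.1]
opening: 0.183
grasp_force: 30.0
```

```bash
python3 - <<'E'
from h import *
s=read_state();print(s["position"],s["force"],s["opening"],yaw(),go([.5667,.031,.1525]))
E
```

```text
[0.47118967 0.26863373 0.15682643] [ 0.52960876 -0.33861803 -0.05200563] 0.18322658022471616 10.481635455150231 [ 50.6 251.    4.5]
```

Emit:
{"name": "drive_tool", "arguments": {
  "motion": [
    [[9,41.7,0],[0,0,0]],
    [[9,41.7,0],[0,0,0]],
    [[9,41.7,0],[0,0,0]],
    [[9,41.7,0],[0,0,0]],
    [[9,41.7,0],[0,0,0]]
  ]
}}

```text
time_s: 5.3
position: [0.5504, 0.0692, 0.1521]
tcp_rot: [[0.983, 0.182, -0.001], [0.182, -0.983, 0.0], [-0.001, -0.0, -1.0]]
force: [0.7, -0.3, 0.1]
opening: 0.18
grasp_force: 30.0
```

Emit:
{"name": "drive_tool", "arguments": {
  "motion": [
    [[9,41.7,0],[0,0,0]],
    [[0,0,0],[0,0,0]],
    [[0,0,0],[0,0,0]],
    [[0,0,0],[0,0,0]],
    [[0,0,0],[0,0,0]]
  ]
}}

```text
time_s: 5.8
position: [0.5659, 0.0328, 0.1523]
tcp_rot: [[0.983, 0.184, -0.001], [0.184, -0.983, 0.0], [-0.001, -0.001, -1.0]]
force: [-0.3, -0.1, -0.5]
opening: 0.18
grasp_force: 30.0
```

```bash
python3 - <<'E'
from h import *
T,S=capture("top"),capture("scene")
s=read_state();print(s["position"],s["force"],yaw(),go([.5667,.031,.1525]))
p=np.array(s["position"]); print("pred tip",proj("scene",p-[0,0,.062]),"pred button",proj("scene",[.5667,.031,.038]),proj("top",p-[0,0,.062]))
b=cv2.resize(S[120:260,290:430],None,fx=4,fy=4,interpolation=2)
cv2.imwrite("pics/b1.png",b[:,:,::-1])
E
```

```text
[0.56629035 0.03270108 0.15250812] [ 0.35449785  0.06056964 -0.7581393 ] 10.586604747175784 [0.1 1.7 0. ]
pred tip [336.22603985 208.96248794] pred button [335.27159507 226.57415796] [300.24455469 205.90801882]
```

View pics/b1.png

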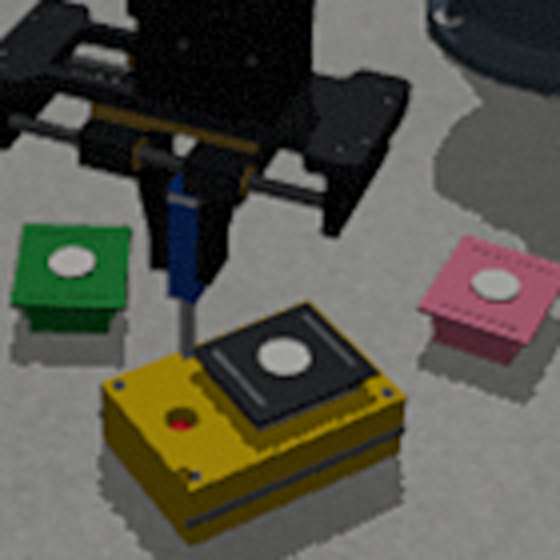

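The stylus tip is at scene (336,208), as predicted and straight above the red button in its well at (335,224). I'll correct y slightly and descend in steps.

Emit:
{"name": "drive_tool", "arguments": {
  "motion": [
    [[0,1.7,15],[0,0,0]],
    [[0,0,20],[0,0,0]],
    [[0,0,10],[0,0,0]],
    [[0,0,0],[0,0,0]],
    [[0,0,0],[0,0,0]]
  ]
}}

```text
time_s: 6.4
position: [0.5674, 0.0301, 0.1077]
tcp_rot: [[0.983, 0.182, 0.0], [0.182, -0.983, 0.0], [0.0, -0.0, -1.0]]
force: [1.0, 0.5, -0.4]
opening: 0.178
grasp_force: 30.0
```

Emit:
{"name": "drive_tool", "arguments": {
  "motion": [
    [[0,0,2],[0,0,0]],
    [[0,0,2],[0,0,0]],
    [[0,0,2],[0,0,0]],
    [[0,0,0],[0,0,0]],
    [[0,0,0],[0,0,0]]
  ]
}}

```text
time_s: 6.9
position: [0.5672, 0.0297, 0.1016]
tcp_rot: [[0.983, 0.182, 0.0], [0.182, -0.983, 0.0], [0.0, -0.0, -1.0]]
force: [0.5, 0.0, -0.6]
opening: 0.188
grasp_force: 30.0
```

Emit:
{"name": "drive_tool", "arguments": {
  "motion": [
    [[0,0,1],[0,0,0]],
    [[0,0,1],[0,0,0]],
    [[0,0,0],[0,0,0]],
    [[0,0,0],[0,0,0]]
  ]
}}

```text
time_s: 7.3
position: [0.5675, 0.0297, 0.0997]
tcp_rot: [[0.983, 0.182, 0.0], [0.182, -0.983, -0.0], [0.0, 0.0, -1.0]]
force: [0.2, -0.8, 1.3]
opening: 0.175
grasp_force: 30.0
```

Contact has just begun.

Emit:
{"name": "drive_tool", "arguments": {
  "motion": [
    [[0,0,1],[0,0,0]],
    [[0,0,1],[0,0,0]],
    [[0,0,0],[0,0,0]],
    [[0,0,0],[0,0,0]]
  ]
}}

```text
time_s: 7.7
position: [0.5675, 0.0296, 0.0977]
tcp_rot: [[0.983, 0.182, 0.0], [0.182, -0.983, -0.0], [0.0, 0.0, -1.0]]
force: [0.6, 0.1, 2.6]
opening: 0.18
grasp_force: 30.0
```

Emit:
{"name": "drive_tool", "arguments": {
  "motion": [
    [[0,0,1],[0,0,0]],
    [[0,0,1],[0,0,0]],
    [[0,0,0],[0,0,0]],
    [[0,0,0],[0,0,0]]
  ]
}}

```text
time_s: 8.1
position: [0.5674, 0.0297, 0.0959]
tcp_rot: [[0.983, 0.182, 0.0], [0.182, -0.983, -0.0], [0.0, 0.0, -1.0]]
force: [-1.1, 0.2, 5.8]
opening: 0.182
grasp_force: 30.0
```

Emit:
{"name": "drive_tool", "arguments": {
  "motion": [
    [[0,0,1],[0,0,0]],
    [[0,0,0],[0,0,0]],
    [[0,0,0],[0,0,0]]
  ]
}}

```text
time_s: 8.4
position: [0.5675, 0.0296, 0.0957]
tcp_rot: [[0.983, 0.182, 0.001], [0.182, -0.983, -0.0], [0.001, 0.0, -1.0]]
force: [-1.6, -1.5, 8.5]
opening: 0.182
grasp_force: 30.0
```

The button has bottomed: 8.5 N, and it stopped moving. Next I lift out so it springs back, then go to the pad.

Emit:
{"name": "drive_tool", "arguments": {
  "motion": [
    [[0,0,-5],[0,0,0]],
    [[0,0,-15],[0,0,0]],
    [[0,0,-20],[0,0,0]],
    [[0,0,0],[0,0,0]],
    [[0,0,0],[0,0,0]]
  ]
}}

```text
time_s: 8.9
position: [0.567, 0.0298, 0.1342]
tcp_rot: [[0.983, 0.182, -0.0], [0.182, -0.983, 0.0], [-0.0, -0.0, -1.0]]
force: [-0.6, -0.3, -0.3]
opening: 0.183
grasp_force: 30.0
```

```bash
python3 - <<'E'
from h import *
T=capture("top");S=capture("scene")
s=read_state();print(s["position"],s["force"],s["opening"],yaw(),go([.5066,.0585,.135]))
cv2.imwrite("pics/c1.png",cv2.resize(S[150:260,300:410],None,fx=5,fy=5,interpolation=2)[:,:,::-1])
E
```

```text
[0.56628693 0.02984038 0.13339462] [-0.7578957   0.25531315 -1.50557907] 0.17937269849451845 10.470770699037901 [-53.5 -39.   -1.5]
```

View pics/c1.png

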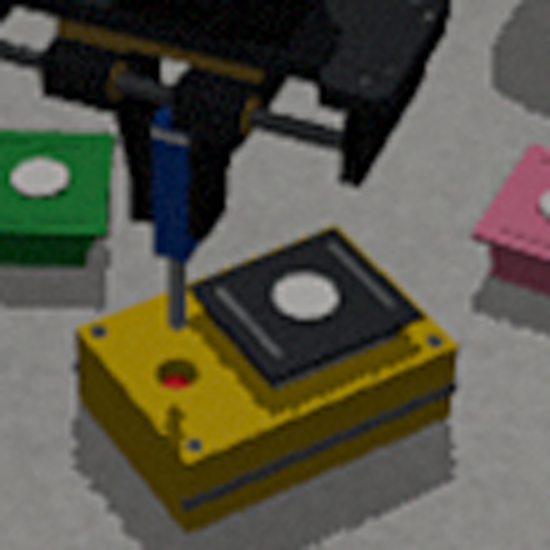

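The button at crop (176,380) is back out. The stylus is still upright and its tip, at crop (178,322), is clear. Moving to the pad.

Emit:
{"name": "drive_tool", "arguments": {
  "motion": [
    [[-27,-19.5,0],[0,0,0]],
    [[-27,-19.5,0],[0,0,0]],
    [[0,0,0],[0,0,0]],
    [[0,0,0],[0,0,0]],
    [[0,0,0],[0,0,0]]
  ]
}}

```text
time_s: 9.5
position: [0.5082, 0.0579, 0.1343]
tcp_rot: [[0.983, 0.182, 0.001], [0.182, -0.983, -0.0], [0.001, 0.0, -1.0]]
force: [0.3, -0.5, -0.2]
opening: 0.18
grasp_force: 30.0
```

Emit:
{"name": "drive_tool", "arguments": {
  "motion": [
    [[0,0,5],[0,0,0]],
    [[0,0,3],[0,0,0]],
    [[0,0,2],[0,0,0]],
    [[0,0,0],[0,0,0]],
    [[0,0,0],[0,0,0]]
  ]
}}

```text
time_s: 10.0
position: [0.5071, 0.0581, 0.1244]
tcp_rot: [[0.983, 0.182, -0.0], [0.182, -0.983, 0.0], [-0.0, -0.0, -1.0]]
force: [0.8, 0.6, -0.3]
opening: 0.186
grasp_force: 30.0
```

On target to within 1 mm. Pressing gradually.

Emit:
{"name": "drive_tool", "arguments": {
  "motion": [
    [[0,0,1],[0,0,0]],
    [[0,0,1],[0,0,0]],
    [[0,0,1],[0,0,0]],
    [[0,0,0],[0,0,0]]
  ]
}}

```text
time_s: 10.4
position: [0.5073, 0.0582, 0.1219]
tcp_rot: [[0.983, 0.182, 0.001], [0.182, -0.983, -0.0], [0.001, 0.0, -1.0]]
force: [-0.3, 0.2, 3.0]
opening: 0.181
grasp_force: 30.0
```

Emit:
{"name": "drive_tool", "arguments": {
  "motion": [
    [[0,0,1],[0,0,0]],
    [[0,0,1],[0,0,0]],
    [[0,0,0],[0,0,0]]
  ]
}}

```text
time_s: 10.7
position: [0.5081, 0.058, 0.1209]
tcp_rot: [[0.983, 0.182, 0.003], [0.182, -0.983, -0.001], [0.002, 0.001, -1.0]]
force: [-0.7, -1.0, 10.6]
opening: 0.183
grasp_force: 30.0
```

Emit:
{"name": "drive_tool", "arguments": {
  "motion": [
    [[0,0,1],[0,0,0]],
    [[0,0,1],[0,0,0]],
    [[0,0,0],[0,0,0]]
  ]
}}

```text
time_s: 11.0
position: [0.5084, 0.058, 0.1186]
tcp_rot: [[0.983, 0.182, 0.003], [0.182, -0.983, -0.0], [0.003, 0.001, -1.0]]
force: [1.0, 0.5, 7.2]
opening: 0.18
grasp_force: 30.0
```

Emit:
{"name": "drive_tool", "arguments": {
  "motion": [
    [[0,0,1],[0,0,0]],
    [[0,0,1],[0,0,0]],
    [[0,0,0],[0,0,0]]
  ]
}}

```text
time_s: 11.3
position: [0.5073, 0.0583, 0.1159]
tcp_rot: [[0.983, 0.182, 0.001], [0.182, -0.983, 0.0], [0.001, 0.0, -1.0]]
force: [-0.0, 0.0, 0.9]
opening: 0.181
grasp_force: 30.0
```

Emit:
{"name": "drive_tool", "arguments": {
  "motion": [
    [[0,0,1],[0,0,0]],
    [[0,0,1],[0,0,0]],
    [[0,0,0],[0,0,0]]
  ]
}}

```text
time_s: 11.6
position: [0.5067, 0.0583, 0.1132]
tcp_rot: [[0.983, 0.182, -0.001], [0.182, -0.983, 0.0], [-0.001, -0.0, -1.0]]
force: [-0.5, -0.1, 1.7]
opening: 0.179
grasp_force: 30.0
```

Emit:
{"name": "drive_tool", "arguments": {
  "motion": [
    [[0,0,1],[0,0,0]],
    [[0,0,1],[0,0,0]],
    [[0,0,0],[0,0,0]]
  ]
}}

```text
time_s: 11.9
position: [0.5068, 0.0583, 0.1126]
tcp_rot: [[0.983, 0.182, -0.0], [0.182, -0.983, -0.0], [-0.0, -0.0, -1.0]]
force: [-2.2, -0.3, 11.1]
opening: 0.184
grasp_force: 30.0
```

Emit:
{"name": "drive_tool", "arguments": {
  "motion": [
    [[0,0,1],[0,0,0]],
    [[0,0,1],[0,0,0]],
    [[0,0,0],[0,0,0]]
  ]
}}

```text
time_s: 12.2
position: [0.5069, 0.0583, 0.1122]
tcp_rot: [[0.983, 0.182, 0.0], [0.182, -0.983, -0.0], [0.0, 0.0, -1.0]]
force: [-5.0, -0.2, 24.1]
opening: 0.181
grasp_force: 30.0
```

Emit:
{"name": "drive_tool", "arguments": {
  "motion": [
    [[0,0,0],[0,0,0]],
    [[0,0,0],[0,0,0]],
    [[0,0,0],[0,0,0]],
    [[0,0,0],[0,0,0]],
    [[0,0,0],[0,0,0]]
  ]
}}

```text
time_s: 12.7
position: [0.5069, 0.0583, 0.1123]
tcp_rot: [[0.983, 0.182, 0.001], [0.182, -0.983, -0.0], [0.001, 0.0, -1.0]]
force: [-5.8, -0.3, 22.8]
opening: 0.183
grasp_force: 30.0
```

```bash
python3 - <<'E'
from h import *
S=capture("scene");s=read_state();print(s["position"],s["force"],s["opening"])
cv2.imwrite("pics/d1.png",cv2.resize(S[150:260,300:410],None,fx=5,fy=5,interpolation=2)[:,:,::-1])
E
```

```text
[0.50693874 0.05830295 0.11228294] [-3.86365436e+00 -2.90938207e-03  2.42902475e+01] 0.18462603078965678
```

View pics/d1.png

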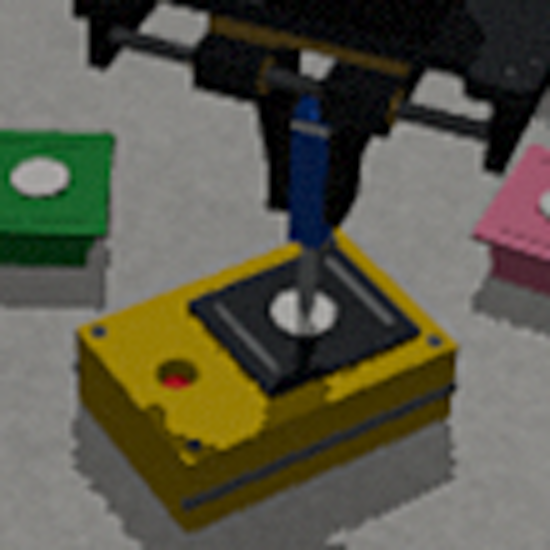

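The stylus is pressing the pad at crop (303,312) and the cover looks flat. I'll check its corners against the predicted home position.

```bash
python3 - <<'E'
from h import *
a=np.radians(-24.64);X=np.array([np.cos(a),np.sin(a)]);Y=np.array([-X[1],X[0]]);c=np.array([.5068,.0586])
for sx in(1,-1):
  for sy in(1,-1):
    for hx,hy in((.040,.035),(.035,.040)):
      p=c+sx*hx*X+sy*hy*Y
      print(sx,sy,hx,[((proj("scene",[*p,z])-[300,150])*5+2).round() for z in(.045,.049,.0585)])
E
```

```text
1 1 0.04 [array([273., 401.]), array([273., 394.]), array([274., 379.])]
1 1 0.035 [array([289., 404.]), array([289., 397.]), array([290., 381.])]
1 -1 0.04 [array([188., 306.]), array([188., 300.]), array([188., 284.])]
1 -1 0.035 [array([191., 296.]), array([191., 290.]), array([192., 274.])]
-1 1 0.04 [array([425., 336.]), array([426., 329.]), array([427., 313.])]
-1 1 0.035 [array([422., 346.]), array([423., 340.]), array([425., 324.])]
-1 -1 0.04 [array([335., 247.]), array([335., 240.]), array([337., 225.])]
-1 -1 0.035 [array([320., 244.]), array([320., 238.]), array([321., 222.])]
```

All three visible corners match the flat home position, and the stylus is pressing at about 24 N. Handing in.

```bash
python3 -c "
from rig import *
print(hand_in())"
```

```text
the job is handed in; nothing more can be done
None
```

I pushed the reset button fully in and let it come back out, then pressed the battery cover home. I handed in at about 12.8 s with the stylus still gripped and pressing on the closed cover at about 24 N; the hand-in gave no verdict.

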